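# Run the solder reel along its bent rod and lock it in

### The arm

A 7-joint arm with a two-finger parallel gripper is mounted at the origin on the work surface. World frame = base frame: x ahead of the robot, y to its left, z up, the work surface at z = 0. Lengths are in m, angles in rad, forces in N, time in s.
With the tool pointing down it reaches from about 0.4 to 0.9 m from the base axis. Payload 5.5 kg.
Tool frame: the origin (TCP) lies on the centre line of the jaws, within the pads' length; the fingertips stand 11 mm ahead of it and the grasp point (between the pads) lies 8 mm behind it; z points along the fingers, y is the line along which they close (so a half turn about z gives the same grasp; the last joint's range is limited). The gripper opens to 85 mm and grips with 20 to 120 N. Pads are 22 mm wide; open, the fingers measure 114 mm over their backs; the gripper's body (76 mm by 85 mm) begins 54 mm behind the grasp point. The pads swing forward as they close: fully open they stand 13 mm farther back than shut.
Start: joints at [1.555, 0.501, -0.427, 1.55, 0.221, 1.138, -0.21], TCP at [0.179, -0.625, 0.242] pointing down, gripper open.
Joint ranges: [-2.88, 2.88], [-0.31, 2.03], [-1.54, 1.56], [0.2, 2.42], [-1.41, 4.55], [0.19, 2.02], [-2.57, 2.57]. Speed limits (rad/s): [2.57, 2.57, 3.14, 3.14, 3.14, 3.14, 3.14].

### API

Orientations are given as a unit quaternion [x, y, z, w].
In Python, from rig import robot, imaging gives the robot as it stands.
- The arm moves only by the tool play_rows, never from a script. Its argument "series" is a list of rows, each a list of 5 numbers: the shift along the world's x, y, z as a fraction of full scale, then the turn about the world's z as a fraction of full scale, then the closure, from 0 (fully open) to 1 (shut). A call has 1 to 5 rows; each row is the pose to reach, as a shift and turn from the pose commanded when the call began; what a row does not reach only later rows make up. Full scale, the value 1, is 100 mm for a shift and 90 degrees for a turn. A row lasts 1/8 s, in which the tool goes at most 62.5 mm and 10.7 degrees, less where a joint would pass 70% of its speed; a pose out of reach is approached as far as the arm can. A call with a number of a shift or a turn outside -1 to 1 is refused whole. A call with a gripper value outside its range is refused whole. The fingers move at their own pace and stop on an object; "squeeze" is the grip in N (left out, the last holds). Time passes only in rows, so rows that repeat a pose let the fingers close. It gives the time, the measured TCP pose, the force, the opening and the grip force at its end, in the units of the state.
- robot.get_state(): the state, without advancing time (a new reading comes with each control period).
- imaging.snapshot(name): name is "scene" or "side" or "wrist"; returns a dict with "image" (384x512x3 uint8, blue, green, red), "fov_y" (degrees; the focal length in pixels is half the picture's height over the tangent of half this angle, whatever the lens; pixels are square), "cx", "cy" (the principal point, pixels), "k1" (the pictures are not rectified: a ray, as slopes to the right and down, at radius r is drawn at 1 + k1 r^2 times it, then the intrinsics apply), "world_to_cam" (4x4, takes a point from world to camera coordinates); the wrist camera has in their place "hand_eye" (4x4, takes a point from camera to tool coordinates, whose origin is the TCP and whose axes are the flange's). Camera axes: x right, y up, looking along -z (the intrinsics and any distortion apply to the point x, -y, -z); pixel columns grow to the right and rows downward; lengths in m; the calibration is good to about 2 mm. A picture is of the moment at which its call begins: read the wrist's pose just before it. There is no depth.
- robot.hand_in(): hands the job in; it is judged then, once.
The state is a dict: "clock": time; "joint_pos": joint angles; "joint_velocities": joint speeds; "joint_torque": joint torques, N m; "eef_pos": TCP position; "eef_rot": TCP orientation; "force": force on the tool from outside, world axes, zero at the start; "wrist_torque": the same for the moment, N m; "width": opening from 0.0 (shut) to 1.0 (fully open); "gripper_force": force on a finger pad.
Only numpy, scipy, OpenCV 4.12 (cv2) and the standard library are available. Lean on these libraries where they do the work, as an engineer would, in place of code of your own. Each camera call takes 0.05 s, during which the arm holds its last target. There are 200 camera calls.

### The job

Swing the keeper arm fully open, slide the solder reel along its bent rod, round both corners, right up to the stop disc, then swing the keeper arm fully shut again behind it so that the reel is locked in at the stop. Leave the other things on the bench where they are.

Things in the scene. Friction and masses are not known exactly. Their poses are not given: they have to be found in the camera images.
- rail: Fixed bent rail: a bare steel rod 10 mm thick, its centreline level 120 mm above the bench, turned down at both ends into round feet (64 mm dia, 14 mm high). Origin at bench level, z up. In its frame (mm x,y) the rod runs from start (-40,175) along -y to corner 1 (-40,30), turns 60 deg to corner 2 (38,-15), turns 60 deg back, then along -y to its end (38,-165).
- rail_start (a point): point on the rod's centreline, 120 mm above the bench, where leg 1 starts (the rod turns down here)
- rail_corner1 (a point): point where the centrelines of legs 1 and 2 would meet, at rod height; the rod rounds the corner inside it with a bend radius of 30 mm
- rail_corner2 (a point): point where the centrelines of legs 2 and 3 would meet, at rod height; bend radius 30 mm
- rail_stop (a point): point on the rod's centreline on the stop disc's face towards the reel (rail frame 38,-150 mm). The stop disc is steel, 30 mm dia, 5 mm thick, square on leg 3 near its end
- reel: Solder reel: black 60 mm dia flanges with grey winding between, 20 mm wide, bore 32 mm dia, about 160 g. It hangs on the rod, on leg 1 at the start, free to slide and unable to come off. Origin at its centre, 11 mm below the rod's centreline as it hangs (its top is 19 mm above the centreline); its y axis is the bore's axis, along the rod, pointing back to the start.
- keeper (a joint): Keeper arm's hinge angle, rad, vertical pivot. 0 = shut: arm square across leg 3 just above the rod, against its limit, pointing to the rail's -x. Grows as the tip swings back towards the rail's +y (clockwise from above) to 1.5 = fully open, about parallel to leg 3, clear of the reel. Stays where left (friction about 1 N at the pin). Starts at 0 to 0.3. Shut, it stops the reel from passing.
- keeper_pivot (a point): the keeper's pivot, on a 14 mm dia post with a round foot, 60 mm to the rail's +x side of leg 3 (rail frame 98,-120 mm), at the height of the arm's axis, 132 mm above the bench
- keeper_pin (a point): upright pin on the keeper arm's tip, 80 mm from the pivot, to push the arm by: 10 mm dia, top 164 mm above the bench; this point is 12 mm below the pin's top, on its axis. The arm is an aluminium bar 8 mm thick, its axis 132 mm above the bench. With the arm shut and the reel against the stop there is 6 mm of play between them.
- flux_jar: bystander: flux jar, amber glass, 40 mm dia, 40 mm high; origin at its underside, centre
- wash_bottle: bystander: small white bottle, 34 mm dia, 80 mm high; origin at its underside, centre
- sponge_tin: bystander: open steel bowl, 54 mm dia, 28 mm high; origin at its underside, centre
- driver: bystander: screwdriver lying down, 150 mm long; origin at its underside near its middle
- case_a: bystander: black watch case, a disc 38 mm dia, 10 mm thick; origin at its underside, centre
- case_b: bystander: black watch case, a disc 38 mm dia, 10 mm thick; origin at its underside, centre
- tweezers: bystander: steel tweezers lying down, 110 mm long, 6 mm thick; origin at its underside near its middle
There are look-alikes about, which are no part of the job. What is shaped like the reel but blue or turquoise is not meant.

How it is judged:
On the way, in this order (a step that is already met when the one before it is completed fails the run):
1. the keeper arm is swung open, past 1.2 rad (value of joint keeper above 1.2 rad), for 0.2 s.
2. the reel has come round both corners to the stop disc, within 8 mm of touching it (y of reel in the frame of rail below -0.132 m), for 0.2 s.
At the end, for the whole second after the job is handed in: The reel hangs at rest within 8 mm of touching the stop disc and the keeper arm is shut behind it, its angle below 0.12 rad (y of reel in the frame of rail below -0.132 m and value of joint keeper below 0.12 rad and linear speed of reel below 0.03 m/s).
It fails at once if a bystander (flux jar, white bottle, steel bowl, screwdriver, watch case, tweezers) is moved more than 30 mm (distance of any of flux_jar, wash_bottle, sponge_tin, driver, case_a, case_b, tweezers from where it was at the start of the episode above 0.03 m).
It also fails if it takes over 72 s, if anything falls off the work surface, if the arm or the gripper's body presses on something with over 40 N, if the wrist force passes 120 N, or if a joint passes its speed limit or range.

## Working session

There is one attempt and no reset: what is moved stays moved. The work goes in short steps, Python scripts to look and compute and a tool call to move; the robot and the scene stay as the last step left them, time stands still between calls to the robot, and variables do not carry over. Pictures are saved under pics/ and viewed, at most 10 in all, crops included, and the job is handed in when it is done.

Besides the shell and the picture viewer there is one more tool, called after "Emit:" as a command line: name --pt "numbers of a row" for each row, then --argument value for the rest. play_rows: Moves the arm, as the interface text tells. Shift numbers are shares of 100 mm and turn numbers shares of 90 degrees, none past 1 either way. Its arguments: {"type":"object","properties":{"series":{"type":"array"},"squeeze":{"type":"number"}},"required":["series"]}

```bash
ls; mkdir -p pics
python3 - <<'E'
from rig import robot, imaging
import cv2, numpy as np, pickle
s=robot.get_state(); print(s)
d={n:imaging.snapshot(n) for n in("scene","side")}
pickle.dump(d,open('cams.pkl','wb'))
for n in d:
    cv2.imwrite(f'pics/{n}0.png',cv2.resize(d[n]['image'],(800,600),interpolation=cv2.INTER_CUBIC)); print(n,{k:v for k,v in d[n].items() if k!='image'})
E
```

```text
pics
{'clock': 0.0, 'joint_pos': array([ 1.55518621,  0.50185385, -0.42676211,  1.55143924,  0.22081824,
        1.13829121, -0.21030834]), 'joint_velocities': array([-4.68155655e-04,  6.88254354e-05, -2.02732685e-03, -1.08364416e-03,
       -9.44341651e-04, -3.43275290e-04, -1.91319530e-03]), 'joint_torque': array([-9.16126846e-04, -5.69514120e+01, -5.81630319e+00, -2.80942994e+01,
        1.07125210e-02,  1.19933160e-02,  8.96281236e-07]), 'eef_pos': array([ 0.17863969, -0.62428055,  0.24125747]), 'eef_rot': array([ 9.90296536e-01,  1.38967032e-01, -1.14068925e-04, -9.60499236e-04]), 'force': array([ 0.80954062,  0.31470101, -0.70971689]), 'wrist_torque': array([ 0.01685527,  0.02904796, -0.01310741]), 'gripper_force': 0.0, 'width': 0.9985712071604974}
scene {'fov_y': 51.511988328409444, 'cx': 250.97055868699917, 'cy': 183.38502482346854, 'k1': 0.03322327423783083, 'world_to_cam': array([[-0.2054696 ,  0.97866187, -0.00178475,  0.06590159],
       [-0.6462648 , -0.13431305,  0.75120025,  0.26442077],
       [ 0.73493133,  0.15550224,  0.66007197, -1.26783088],
       [ 0.        ,  0.        ,  0.        ,  1.        ]])}
side {'fov_y': 55.58190868502218, 'cx': 258.24658698507073, 'cy': 194.81723741064363, 'k1': 0.022268692831391993, 'world_to_cam': array([[ 0.98416225, -0.17724045,  0.00323888, -0.52231264],
       [ 0.11991916,  0.6791081 ,  0.72417649, -0.19370747],
       [-0.13055291, -0.71231876,  0.68960708, -0.66590423],
       [ 0.        ,  0.        ,  0.        ,  1.        ]])}
```

View pics/scene0.png

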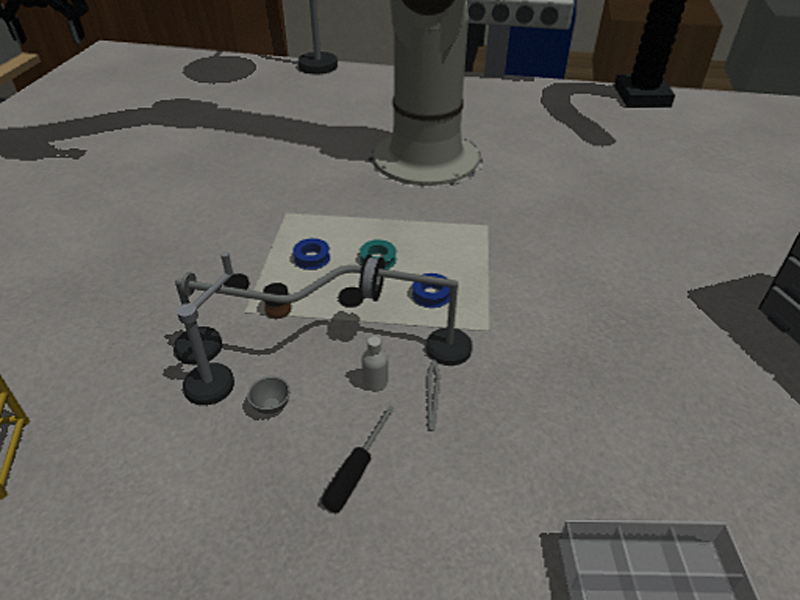

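View pics/side0.png

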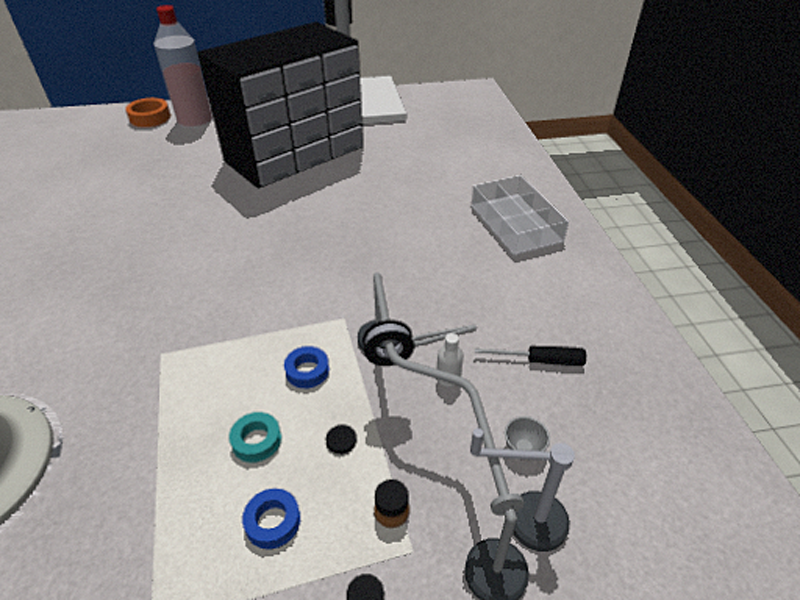

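```bash
cat > h.py <<'E'
import numpy as np, pickle
from scipy.optimize import least_squares
def proj(c,P):
    W=c['world_to_cam']; q=np.atleast_2d(P)@W[:3,:3].T+W[:3,3]
    s=np.c_[q[:,0],-q[:,1]]/-q[:,2:3]; s=s*(1+c['k1']*(s**2).sum(1,keepdims=True))
    return s*(192/np.tan(np.radians(c['fov_y'])/2))+[c['cx'],c['cy']]
def R2W(p,P):
    P=np.atleast_2d(P); c,s=np.cos(p[2]),np.sin(p[2])
    return np.c_[P[:,:2]@np.array([[c,s],[-s,c]])+p[:2],P[:,2]]
def pin(k,z=.164): return [.098-.08*np.cos(k),-.120+.08*np.sin(k),z]
E
cat > fit.py <<'E'
from h import *
d=pickle.load(open('cams.pkl','rb'))
B=dict(start=(-.04,.175,.12),sf=(-.04,.175,.014),ef=(.038,-.165,.014),pf=(.098,-.12,.014),pt=(.098,-.12,.138),stop=(.038,-.1525,.12),c2=(.0357,-.011,.12))
S=dict(scene=dict(start=(456,284),sf=(449,345),ef=(198,343),pf=(208,381),pt=(188,312),stop=(186,286),c2=(286,298),pin=(226,257)),
 side=dict(start=(378,277),stop=(507,503),ef=(497,566),pf=(541,519),pt=(561,456),c2=(469,385),pin=(477,433)))
def res(v):
    r=[]
    for n in S:
        for k,uv in S[n].items():
            P=pin(v[3]) if k=='pin' else B[k]
            r.append((proj(d[n],R2W(v,P))[0]-np.array(uv)*.64))
    return np.array(r).ravel()
f=least_squares(res,[.55,-.15,0,.2],loss='soft_l1'); v=f.x
print(v.round(4)); print(res(v).reshape(-1,2).round(1).tolist())
np.save('rail.npy',v)
def rw(u): # reel y in rail
    P=R2W(v,[-.04,u[0],.109]); return np.concatenate([proj(d['scene'],P)[0]-np.array((371,278))*.64,proj(d['side'],P)[0]-np.array((386,342))*.64])
g=least_squares(rw,[.1]); print('reel y',g.x,g.fun)
for n,P in dict(start=B['start'],c1=(-.04,.03,.12),c2=(.038,-.015,.12),stop=(.038,-.15,.12),pivot=B['pt'],pin=pin(v[3]),reel=(-.04,g.x[0],.109)).items(): print(n,R2W(v,P)[0].round(4))
E
python3 fit.py
```

```text
[ 0.5536 -0.0551 -0.0315  0.2173]
[[-1.7, 0.2], [-0.3, -1.8], [-1.3, -1.7], [-1.2, -1.4], [-1.9, -1.7], [0.9, -1.4], [5.0, 1.5], [-1.4, -2.1], [0.3, -1.1], [-0.0, 0.3], [0.1, 0.3], [-0.5, -2.2], [1.0, -2.2], [-0.5, -2.9], [0.9, -1.4]]
reel y [0.06715723] [ 0.21931248 -0.00569779  2.07651411 -0.10606804]
start [0.5192 0.1211 0.12  ]
c1 [ 0.5146 -0.0238  0.12  ]
c2 [ 0.5911 -0.0713  0.12  ]
stop [ 0.5869 -0.2062  0.12  ]
pivot [ 0.6478 -0.1781  0.138 ]
pin [ 0.5703 -0.1584  0.164 ]
reel [0.5158 0.0133 0.109 ]
```

Candidates for the reel (800×600 scene picture): black-flanged, grey-wound ring on the rod at (371,278); blue rings at (311,253) and (432,290); turquoise ring at (378,252). Only the first is black/grey and hangs on the rod, so I take that one. I'll confirm it in a crop, with the fitted rail drawn over.

Run:
```python
from h import *
import cv2
d=pickle.load(open('cams.pkl','rb')); v=np.load('rail.npy'); out=[]
for n,(x0,y0,w,h) in dict(scene=(100,140,210,130),side=(210,160,180,130)).items():
    im=cv2.resize(d[n]['image'][y0:y0+h,x0:x0+w],(800,300),interpolation=cv2.INTER_CUBIC) if 0 else cv2.resize(d[n]['image'][y0:y0+h,x0:x0+w],None,fx=3.8 if n=='scene' else 3.8,fy=2.3 if 0 else 3.8,interpolation=cv2.INTER_CUBIC)
    f=3.8
    pts=[(-.04,.175,.12),(-.04,.03,.12),(.038,-.015,.12),(.038,-.15,.12),(.098,-.12,.132),pin(v[3]),pin(v[3],.132)]
    uv=(proj(d[n],R2W(v,pts))-[x0,y0]+.5)*f
    for a in uv: cv2.circle(im,tuple(int(t) for t in a),3,(0,0,255),-1)
    cv2.polylines(im,[uv[:4].astype(int)],False,(0,255,0),1)
    out.append(im)
a,b=out; W=max(a.shape[1],b.shape[1])
o=np.vstack([cv2.copyMakeBorder(i,0,0,0,W-i.shape[1],0) for i in out]); s=min(800/o.shape[1],600/o.shape[0])
cv2.imwrite('pics/crop1.png',cv2.resize(o,None,fx=s,fy=s,interpolation=cv2.INTER_AREA)); print(s)
```

```text
0.6072874493927125
```

View pics/crop1.png

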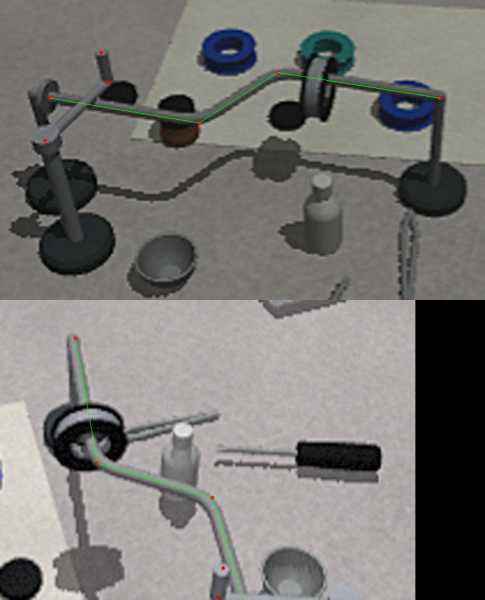

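Emit:
play_rows --pt "0.2 0.24 0 0 0.7" --pt "0.4 0.48 0 -0.1 0.7" --pt "0.6 0.72 0 -0.2 0.7" --pt "0.8 0.96 0 -0.33 0.7" --squeeze 30

```text
clock: 0.6
eef_pos: [0.2593, -0.5278, 0.2418]
eef_rot: [0.993, -0.114, -0.0, -0.0]
force: [0.8, -0.2, 0.4]
width: 0.301
gripper_force: 0.0
```

Emit:
play_rows --pt "0.25 0.25 0 0 0.7" --pt "0.5 0.5 0 0 0.7" --pt "0.75 0.75 0 0 0.7" --pt "1 1 0 0 0.7"

```text
clock: 1.1
eef_pos: [0.3594, -0.4278, 0.242]
eef_rot: [0.994, -0.111, -0.0, -0.0]
force: [-0.1, -1.5, -0.0]
width: 0.302
gripper_force: 0.0
```

The crop shows the reel, black flanges with grey winding, on leg 1 of the rod at (318,88). The fitted rod, pivot and pin overlay lands on the picture.

Emit:
play_rows --pt "0.25 0.25 0 0 0.7" --pt "0.5 0.5 0 0 0.7" --pt "0.75 0.75 0 0 0.7" --pt "1 1 0 0 0.7"

```text
clock: 1.6
eef_pos: [0.4593, -0.3279, 0.242]
eef_rot: [0.994, -0.111, -0.0, -0.0]
force: [0.4, -0.4, 0.0]
width: 0.3
gripper_force: 0.0
```

Emit:
play_rows --pt "0.35 0.4 0 0 0.7" --pt "0.6 0.8 0 0 0.7" --pt "0.8 1 0 0 0.7" --pt "0.8 1 0 0 0.7"

```text
clock: 2.1
eef_pos: [0.5403, -0.2257, 0.242]
eef_rot: [0.994, -0.109, 0.0, -0.001]
force: [-0.3, 0.2, 0.2]
width: 0.298
gripper_force: 0.0
```

Run:
```python
from h import *
from rig import robot, imaging
import cv2
from scipy.spatial.transform import Rotation as Ro
s=robot.get_state(); w=imaging.snapshot('wrist'); v=np.load('rail.npy')
T=np.eye(4); T[:3,:3]=Ro.from_quat(s['eef_rot']).as_matrix(); T[:3,3]=s['eef_pos']
w['world_to_cam']=np.linalg.inv(T@w['hand_eye']); pickle.dump(w,open('w1.pkl','wb'))
im=cv2.resize(w['image'],(800,600),interpolation=cv2.INTER_CUBIC)
for P in [pin(v[3]),pin(v[3],.136),(.098,-.12,.138),(.038,-.15,.12),(.038,-.015,.12),(-.04,.03,.12)]:
    a=proj(w,R2W(v,P))[0]/.64; print(a.round()); cv2.circle(im,tuple(int(t) for t in a),3,(0,0,255),-1)
cv2.imwrite('pics/w1.png',im); print(s['eef_pos'],w['hand_eye'])
```

```text
[258. 291.]
[274. 278.]
[267. 120.]
[356. 225.]
[131. 270.]
[109. 400.]
[ 0.54031251 -0.22572615  0.2420415 ] [[ 1.15957768e-03  9.63587914e-01  2.67389205e-01  6.77120436e-02]
 [ 9.99999171e-01 -9.67624716e-04 -8.49642509e-04 -1.32424245e-03]
 [-5.59972850e-04  2.67389968e-01 -9.63588237e-01 -1.31550106e-01]
 [ 0.00000000e+00  0.00000000e+00  0.00000000e+00  1.00000000e+00]]
```

View pics/w1.png

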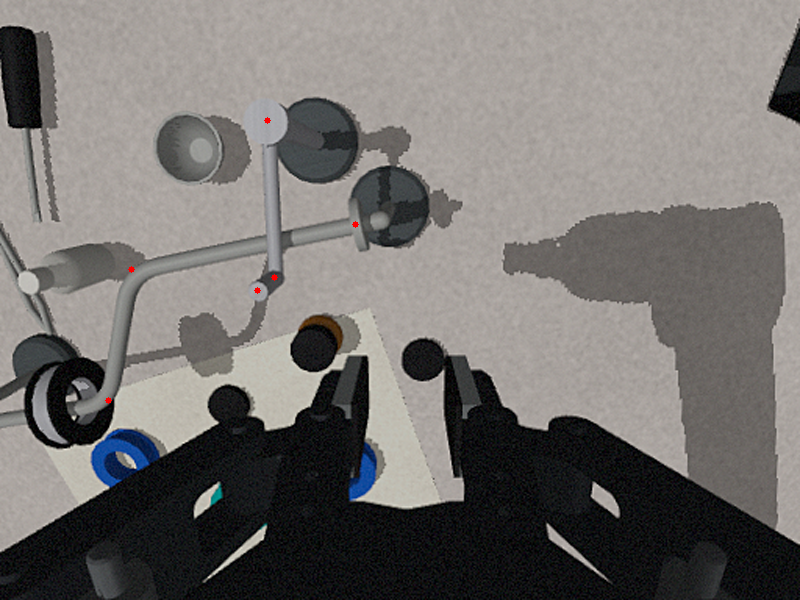

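Emit:
play_rows --pt "0.15 0.33 0 0 0.72" --pt "0.3 0.67 0 0 0.72" --pt "0.3 0.67 -0.4 0 0.72" --pt "0.3 0.67 -0.87 0 0.72" --pt "0.3 0.67 -0.87 0 0.72"

```text
clock: 2.78
eef_pos: [0.5647, -0.1632, 0.1516]
eef_rot: [0.994, -0.112, -0.004, -0.0]
force: [-0.4, -0.0, 0.4]
width: 0.28
gripper_force: 0.0
```

Run:
```python
from h import *
v=np.load('rail.npy'); k0=v[3]; p0=R2W(v,pin(k0))[0]
for k in np.r_[k0,.3:1.61:.1]:
    print(k.round(2),((R2W(v,pin(k))[0]-p0)[:2]*1000).round(1),np.degrees(-(k-k0)).round(1),((-(k-k0))/(np.pi/2)).round(3))
```

```text
0.22 [0. 0.] -0.0 -0.0
0.3 [1.9 6.3] -4.7 -0.053
0.4 [ 4.9 13.8] -10.5 -0.116
0.5 [ 8.6 20.8] -16.2 -0.18
0.6 [13.  27.5] -21.9 -0.244
0.7 [18.  33.7] -27.7 -0.307
0.8 [23.6 39.4] -33.4 -0.371
0.9 [29.8 44.5] -39.1 -0.435
1.0 [36.5 48.9] -44.8 -0.498
1.1 [43.5 52.7] -50.6 -0.562
1.2 [50.9 55.7] -56.3 -0.626
1.3 [58.6 58. ] -62.0 -0.689
1.4 [66.4 59.5] -67.8 -0.753
1.5 [74.4 60.2] -73.5 -0.817
1.6 [82.4 60.2] -79.2 -0.88
```

Emit:
play_rows --pt "0.06 0.1 0.02 -0.05 0.72" --pt "0.1 0.18 0.02 -0.12 0.72" --pt "0.13 0.25 0.02 -0.18 0.72" --pt "0.17 0.32 0.02 -0.25 0.72" --pt "0.22 0.38 0.02 -0.31 0.72"

```text
clock: 3.4
eef_pos: [0.5916, -0.1256, 0.1598]
eef_rot: [0.937, -0.35, 0.001, 0.0]
force: [-0.2, -1.1, -0.1]
width: 0.279
gripper_force: 0.4
```

Emit:
play_rows --pt "0.05 0.06 -0.03 -0.09 0.72" --pt "0.11 0.12 -0.03 -0.16 0.72" --pt "0.19 0.18 -0.03 -0.25 0.72" --pt "0.28 0.22 -0.03 -0.33 0.72" --pt "0.37 0.25 -0.03 -0.4 0.72"

```text
clock: 4.03
eef_pos: [0.6289, -0.0997, 0.1571]
eef_rot: [0.783, -0.622, 0.001, -0.002]
force: [-1.0, -0.6, -2.2]
width: 0.283
gripper_force: 0.5
```

Emit:
play_rows --pt "0.09 0.02 0 -0.08 0.72" --pt "0.19 0.03 0 -0.16 0.72" --pt "0.29 0.03 0 -0.21 0.72" --pt "0.29 0.03 0 -0.21 0.72"

```text
clock: 4.53
eef_pos: [0.6525, -0.094, 0.1539]
eef_rot: [-0.672, 0.74, 0.006, -0.003]
force: [-15.6, 5.0, 8.5]
width: 0.283
gripper_force: 8.1
```

Emit:
play_rows --pt "-0.08 0 0 0 0.6" --pt "-0.08 0 0.3 0 0.5" --pt "-0.08 0 0.65 0 0.3" --pt "-0.3 0.1 0.65 0.11 0" --pt "-0.6 0.3 0.65 0.22 0"

```text
clock: 5.15
eef_pos: [0.5978, -0.0669, 0.2214]
eef_rot: [0.791, -0.612, 0.001, -0.002]
force: [-0.1, 0.3, -0.2]
width: 1.002
gripper_force: 0.0
```

Emit:
play_rows --pt "-0.18 0.1 0 0.11 0" --pt "-0.36 0.2 0 0.23 0" --pt "-0.5 0.4 0 0.34 0" --pt "-0.65 0.55 0 0.46 0" --pt "-0.65 0.55 0 0.57 0"

```text
clock: 5.78
eef_pos: [0.5319, -0.009, 0.2207]
eef_rot: [0.978, -0.208, 0.001, -0.002]
force: [-0.1, -0.4, 0.1]
width: 1.003
gripper_force: 0.0
```

Emit:
play_rows --pt "0 0.1 0 0.11 0" --pt "0 0.1 0 0.22 0" --pt "0 0.1 0 0.23 0"

```text
clock: 6.15
eef_pos: [0.5328, -0.0009, 0.2209]
eef_rot: [0.999, -0.033, 0.001, -0.002]
force: [1.0, -0.2, 0.4]
width: 0.998
gripper_force: 0.0
```

```bash
cat > wr.py <<'E'
from h import *
from rig import robot, imaging
import cv2,sys
from scipy.spatial.transform import Rotation as Ro
def shot(name,pts):
    s=robot.get_state(); w=imaging.snapshot('wrist'); v=np.load('rail.npy')
    T=np.eye(4); T[:3,:3]=Ro.from_quat(s['eef_rot']).as_matrix(); T[:3,3]=s['eef_pos']
    w['world_to_cam']=np.linalg.inv(T@w['hand_eye'])
    im=cv2.resize(w['image'],(800,600),interpolation=cv2.INTER_CUBIC)
    for P in pts:
        a=proj(w,R2W(v,P))[0]/.64; print(P,a.round()); cv2.circle(im,tuple(int(np.clip(t,-999,2000)) for t in a),3,(0,0,255),-1)
    cv2.imwrite(f'pics/{name}.png',im); print(s['clock'],s['eef_pos'].round(4),s['eef_rot'].round(3),s['force'].round(1))
E
python3 -c "
from wr import *
shot('w2',[pin(1.5),(-.04,.03,.12),(.038,-.015,.12),(-.04,.077,.138),(-.04,.057,.138)])"
```

```text
[np.float64(0.09234102386658377), np.float64(-0.040200401071675634), 0.164] [641.  47.]
(-0.04, 0.03, 0.12) [453. 337.]
(0.038, -0.015, 0.12) [541. 188.]
(-0.04, 0.077, 0.138) [363. 352.]
(-0.04, 0.057, 0.138) [403. 351.]
6.15 [ 0.5328 -0.0009  0.2209] [ 0.999 -0.033  0.001 -0.002] [ 1.  -0.2  0.4]
```

View pics/w2.png

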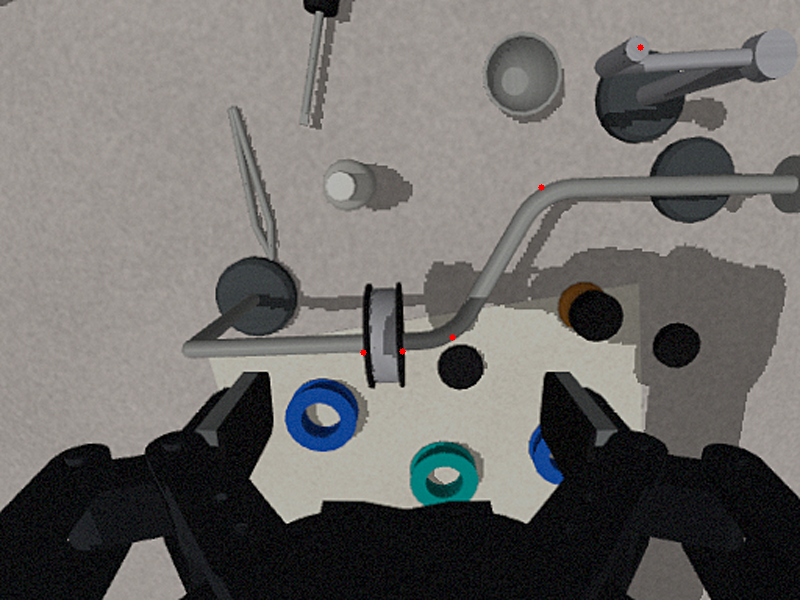

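Emit:
play_rows --pt "-0.17 0.14 0 0 0.3" --pt "-0.17 0.14 -0.4 0 0.3" --pt "-0.17 0.14 -0.8 0.015 0.4" --pt "-0.17 0.14 -0.83 0.015 0.4" --pt "-0.17 0.14 -0.83 0.015 0.6" --squeeze 30

```text
clock: 6.82
eef_pos: [0.5157, 0.0125, 0.1374]
eef_rot: [1.0, -0.022, 0.001, 0.0]
force: [-0.4, 0.0, 0.6]
width: 0.412
gripper_force: 0.0
```

Emit:
play_rows --pt "0 0 0 0 0.9" --pt "0 0 0 0 0.9" --pt "0 0 0 0 0.9" --pt "0 0 0 0 0.9"

```text
clock: 7.32
eef_pos: [0.5163, 0.0129, 0.138]
eef_rot: [1.0, -0.021, 0.002, -0.0]
force: [-1.4, -0.9, 7.8]
width: 0.226
gripper_force: 33.2
```

Emit:
play_rows --pt "0 0 0.03 0 0.9" --pt "0 0 0.06 0 0.9" --pt "0 0 0.06 0 0.9"

```text
clock: 7.7
eef_pos: [0.515, 0.0133, 0.1425]
eef_rot: [1.0, -0.021, 0.0, -0.0]
force: [0.7, -0.3, -1.7]
width: 0.229
gripper_force: 32.2
```

```bash
cat > path.py <<'E'
from h import *
v=np.load('rail.npy')
def pt(s): # arclength from leg1 y=.0666
    t=.03*np.tan(np.pi/6); a=np.pi/6*2*.03
    c1=np.array([-.04,.03]);c2=np.array([.038,-.015]);u=(c2-c1)/np.linalg.norm(c2-c1); L=np.linalg.norm(c2-c1)-2*t
    l1=.0668-(c1[1]+t)
    if s<l1: return np.array([-.04,.0668-s]),0
    s-=l1
    if s<a: f=s/.03; o=c1+[.03,t]; return o-.03*np.array([np.cos(f),np.sin(f)]),f
    s-=a
    if s<L: return c1+u*(t+s),np.pi/3
    s-=L
    if s<a: f=np.pi/3-s/.03; o=np.array([.038-.03,c2[1]-t]); return o+.03*np.array([np.cos(f),np.sin(f)]),f
    s-=a
    return np.array([.038,c2[1]-t-s]),0
p0=R2W(v,[*pt(0)[0],0])[0]
for s in np.arange(0,.225,.006):
    p,f=pt(s); print(int(s*1000),p.round(4),((R2W(v,[*p,0])[0]-p0)[:2]*1000).round(1),(f/(np.pi/2)).round(3))
E
python3 path.py
```

```text
Traceback (most recent call last):
  File "path.py", line 18, in <module>
    p,f=pt(s); print(int(s*1000),p.round(4),((R2W(v,[*p,0])[0]-p0)[:2]*1000).round(1),(f/(np.pi/2)).round(3))
                                                                                      ^^^^^^^^^^^^^^^^^^^
AttributeError: 'float' object has no attribute 'round'
```

Force z is −1.7 N, the reel's weight, so the reel is lifted clear of the rod.

```bash
sed -i 's/(f\/(np.pi\/2)).round(3)/round(f\/(np.pi\/2),3)/' path.py; python3 path.py
```

```text
0 [-0.04    0.0668] [0. 0.] 0.0
6 [-0.04    0.0608] [-0.2 -6. ] 0.0
12 [-0.04    0.0548] [ -0.4 -12. ] 0.0
18 [-0.04    0.0488] [ -0.6 -18. ] 0.0
24 [-0.0397  0.0428] [ -0.4 -24. ] 0.096
30 [-0.0382  0.037 ] [  0.9 -29.8] 0.223
36 [-0.0356  0.0316] [  3.3 -35.3] 0.351
42 [-0.0319  0.0269] [  6.8 -40.2] 0.478
48 [-0.0274  0.0229] [ 11.2 -44.3] 0.605
54 [-0.0223  0.0198] [ 16.2 -47.5] 0.667
60 [-0.0171  0.0168] [ 21.3 -50.7] 0.667
66 [-0.0119  0.0138] [ 26.4 -53.9] 0.667
72 [-0.0067  0.0108] [ 31.5 -57. ] 0.667
78 [-0.0015  0.0078] [ 36.6 -60.2] 0.667
84 [0.0037 0.0048] [ 41.7 -63.3] 0.667
90 [0.0089 0.0018] [ 46.8 -66.5] 0.667
96 [ 0.0141 -0.0012] [ 51.9 -69.7] 0.667
102 [ 0.0193 -0.0042] [ 57.  -72.8] 0.667
108 [ 0.0244 -0.0072] [ 62.1 -76. ] 0.631
114 [ 0.0291 -0.011 ] [ 66.6 -79.9] 0.503
120 [ 0.0329 -0.0156] [ 70.3 -84.7] 0.376
126 [ 0.0357 -0.0209] [ 72.9 -90. ] 0.249
132 [ 0.0375 -0.0266] [ 74.5 -95.8] 0.121
138 [ 0.038  -0.0326] [  74.8 -101.8] 0.0
144 [ 0.038  -0.0386] [  74.6 -107.8] 0.0
150 [ 0.038  -0.0446] [  74.5 -113.8] 0.0
156 [ 0.038  -0.0506] [  74.3 -119.8] 0.0
162 [ 0.038  -0.0566] [  74.1 -125.8] 0.0
168 [ 0.038  -0.0626] [  73.9 -131.8] 0.0
174 [ 0.038  -0.0686] [  73.7 -137.8] 0.0
180 [ 0.038  -0.0746] [  73.5 -143.8] 0.0
186 [ 0.038  -0.0806] [  73.3 -149.8] 0.0
192 [ 0.038  -0.0866] [  73.1 -155.8] 0.0
198 [ 0.038  -0.0926] [  72.9 -161.8] 0.0
204 [ 0.038  -0.0986] [  72.8 -167.8] 0.0
210 [ 0.038  -0.1046] [  72.6 -173.8] 0.0
216 [ 0.038  -0.1106] [  72.4 -179.8] 0.0
222 [ 0.038  -0.1166] [  72.2 -185.8] 0.0
```

Emit:
play_rows --pt "0 -0.12 0 0 0.9" --pt "0 -0.2 0 0.05 0.9" --pt "0 -0.26 0 0.14 0.9" --pt "0.01 -0.3 0 0.23 0.9" --pt "0.02 -0.33 0 0.3 0.9"

```text
clock: 8.32
eef_pos: [0.5167, -0.0213, 0.1422]
eef_rot: [0.977, 0.214, -0.0, 0.0]
force: [0.6, -0.1, -1.8]
width: 0.223
gripper_force: 32.2
```

Emit:
play_rows --pt "0.02 -0.03 0 0.08 0.9" --pt "0.05 -0.07 0 0.18 0.9" --pt "0.09 -0.11 0 0.27 0.9" --pt "0.14 -0.145 0 0.36 0.9" --pt "0.19 -0.18 0 0.365 0.9"

```text
clock: 8.95
eef_pos: [0.5358, -0.0391, 0.1422]
eef_rot: [0.878, 0.48, -0.0, -0.0]
force: [-0.9, 0.0, -2.6]
width: 0.218
gripper_force: 32.2
```

Emit:
play_rows --pt "0.13 -0.07 0 0 0.9" --pt "0.24 -0.13 0 0 0.9" --pt "0.33 -0.18 0 -0.03 0.9" --pt "0.39 -0.22 0 -0.1 0.9" --pt "0.44 -0.25 0 -0.18 0.9"

```text
clock: 9.57
eef_pos: [0.5805, -0.0634, 0.1422]
eef_rot: [0.937, 0.349, -0.0, 0.0]
force: [0.0, 1.5, -1.8]
width: 0.223
gripper_force: 32.2
```

Emit:
play_rows --pt "0.04 -0.04 0 -0.1 0.9" --pt "0.07 -0.09 0 -0.2 0.9" --pt "0.085 -0.14 0 -0.3 0.9" --pt "0.095 -0.2 0 -0.4 0.9" --pt "0.095 -0.26 0 -0.46 0.9"

```text
clock: 10.2
eef_pos: [0.5899, -0.089, 0.1421]
eef_rot: [1.0, -0.004, -0.0, 0.0]
force: [0.1, -1.1, -0.8]
width: 0.221
gripper_force: 32.2
```

Emit:
play_rows --pt "0 -0.2 0 0 0.9" --pt "-0.01 -0.4 0 0 0.9" --pt "-0.02 -0.6 0 -0.01 0.9" --pt "-0.025 -0.72 0 -0.015 0.9" --pt "-0.025 -0.79 0 -0.015 0.9"

```text
clock: 10.82
eef_pos: [0.5867, -0.1692, 0.1424]
eef_rot: [1.0, -0.014, 0.0, -0.0]
force: [-0.5, -0.2, -1.9]
width: 0.223
gripper_force: 32.2
```

Emit:
play_rows --pt "0 0 -0.04 0 0.9" --pt "0 0 -0.06 0 0.9" --pt "0 0 -0.06 0 0.9" --pt "0 0 -0.06 0 0.65" --pt "0 0 -0.06 0 0.65"

```text
clock: 11.45
eef_pos: [0.587, -0.1668, 0.136]
eef_rot: [1.0, -0.013, -0.0, -0.0]
force: [0.2, -0.2, 0.3]
width: 0.348
gripper_force: 0.0
```

Emit:
play_rows --pt "0 0 0.2 0 0.6" --pt "0 0 0.5 0 0.6" --pt "0 0.2 0.5 0 0.8" --pt "0 0.4 0.5 0 1" --pt "0 0.45 0.5 0 1"

```text
clock: 12.08
eef_pos: [0.5875, -0.1211, 0.1872]
eef_rot: [1.0, -0.012, 0.0, -0.0]
force: [-0.2, -0.2, 0.7]
width: -0.002
gripper_force: 0.0
```

```bash
python3 -c "
from wr import *
shot('w3',[pin(1.5),(.038,-.15,.12),(.038,-.102,.138),(.038,-.122,.138)])"
```

```text
[np.float64(0.09234102386658377), np.float64(-0.040200401071675634), 0.164] [337. 211.]
(0.038, -0.15, 0.12) [591. 325.]
(0.038, -0.102, 0.138) [496. 338.]
(0.038, -0.122, 0.138) [543. 338.]
12.075 [ 0.5875 -0.1211  0.1872] [ 1.    -0.012  0.    -0.   ] [-0.2 -0.2  0.7]
```

View pics/w3.png

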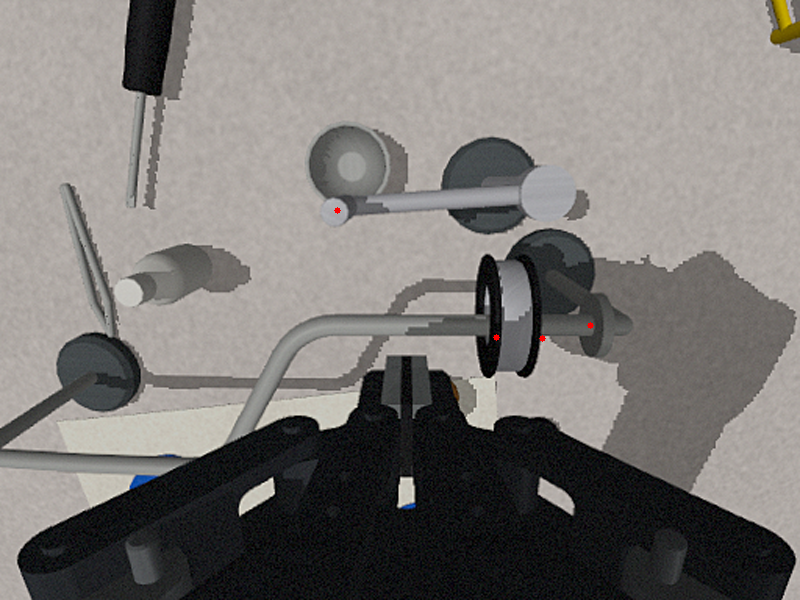

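The keeper is fully open, with the pin at (337,211). The reel hangs free on leg 3 at (510,318), short of the stop disc at (600,325). Next I push it with shut fingers.

Emit:
play_rows --pt "0 0 -0.3 0 1" --pt "0 0 -0.48 0 1" --pt "0 -0.15 -0.48 0 1" --pt "0 -0.27 -0.48 0 1"

```text
clock: 12.62
eef_pos: [0.5868, -0.1516, 0.1386]
eef_rot: [1.0, -0.014, -0.0, 0.0]
force: [-0.5, 1.0, -0.3]
width: 0.0
gripper_force: 0.3
```

Emit:
play_rows --pt "0 -0.05 0 0 1" --pt "0 -0.1 0 0 1" --pt "0 -0.15 0 0 1" --pt "0 -0.2 0 0 1" --pt "0 -0.22 0 0 1"

```text
clock: 13.25
eef_pos: [0.5869, -0.1722, 0.1384]
eef_rot: [1.0, -0.013, 0.0, 0.0]
force: [0.1, 1.6, 1.2]
width: -0.003
gripper_force: 0.8
```

Emit:
play_rows --pt "0 -0.02 0 0 1" --pt "0 -0.04 0 0 1" --pt "0 -0.04 0 0 1"

```text
clock: 13.62
eef_pos: [0.5872, -0.1736, 0.1382]
eef_rot: [1.0, -0.012, -0.0, -0.002]
force: [-0.9, 6.4, 3.8]
width: -0.0
gripper_force: 3.0
```

Emit:
play_rows --pt "0 -0.01 0 0 1" --pt "0 -0.01 0 0 1" --pt "0 0.04 0 0 1" --pt "0 0.04 0.4 0 1" --pt "0 0.04 0.85 0 0.8"

```text
clock: 14.25
eef_pos: [0.586, -0.1725, 0.2234]
eef_rot: [1.0, -0.014, -0.001, 0.001]
force: [0.5, -0.0, 0.9]
width: 0.191
gripper_force: 0.0
```

Emit:
play_rows --pt "0.1 0.15 0 -0.11 0.72" --pt "0.2 0.3 0 -0.22 0.72" --pt "0.35 0.45 0 -0.33 0.72" --pt "0.5 0.6 0 -0.45 0.72" --pt "0.54 0.72 0 -0.56 0.72"

```text
clock: 14.88
eef_pos: [0.6416, -0.0997, 0.223]
eef_rot: [0.898, -0.44, 0.0, 0.001]
force: [0.1, -0.7, -0.1]
width: 0.285
gripper_force: 0.0
```

Emit:
play_rows --pt "0 0 0 -0.11 0.72" --pt "0 0 0 -0.22 0.72" --pt "0 0 0 -0.33 0.72" --pt "0 0 0 -0.4 0.72" --pt "0 0 0 -0.4 0.72"

```text
clock: 15.5
eef_pos: [0.6407, -0.1006, 0.223]
eef_rot: [0.72, -0.694, 0.0, 0.001]
force: [-0.3, 0.1, -0.8]
width: 0.278
gripper_force: 0.0
```

```bash
python3 -c "
from wr import *
shot('w4',[pin(1.5),(.038,-.15,.12),(.038,-.13,.138)])
c=imaging.snapshot('scene'); cv2.imwrite('pics/s4.png',cv2.resize(c['image'][140:270,100:310],None,fx=3.8,fy=3.8,interpolation=cv2.INTER_CUBIC))"
```

```text
[np.float64(0.09234102386658377), np.float64(-0.040200401071675634), 0.164] [397. 336.]
(0.038, -0.15, 0.12) [525.  99.]
(0.038, -0.13, 0.138) [530. 138.]
15.5 [ 0.6407 -0.1006  0.223 ] [ 0.72  -0.694  0.     0.001] [-0.3  0.1 -0.8]
```

View pics/w4.png

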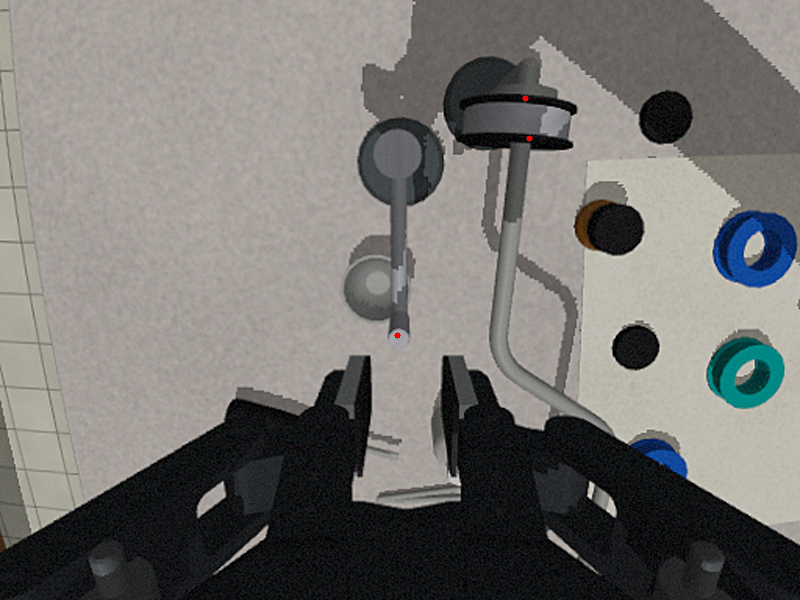

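Emit:
play_rows --pt "0.04 0.02 0 0 0.72" --pt "0.04 0.02 -0.35 0 0.72" --pt "0.04 0.02 -0.69 0 0.72" --pt "0.04 0.02 -0.69 0 0.72"

```text
clock: 16.1
eef_pos: [0.6434, -0.0969, 0.1519]
eef_rot: [0.72, -0.694, -0.002, 0.001]
force: [0.1, 0.1, 0.5]
width: 0.276
gripper_force: 0.0
```

Emit:
play_rows --pt "-0.12 -0.01 0 0.1 0.72" --pt "-0.23 -0.04 0 0.19 0.72" --pt "-0.34 -0.09 0 0.29 0.72" --pt "-0.45 -0.16 0 0.38 0.72" --pt "-0.54 -0.24 0 0.48 0.72"

```text
clock: 16.73
eef_pos: [0.5918, -0.122, 0.1563]
eef_rot: [0.926, -0.378, 0.001, -0.001]
force: [1.1, 0.6, -0.5]
width: 0.28
gripper_force: 0.5
```

Emit:
play_rows --pt "-0.08 -0.09 0.03 0.1 0.72" --pt "-0.14 -0.19 0.03 0.19 0.72" --pt "-0.19 -0.3 0.03 0.28 0.72" --pt "-0.22 -0.42 0.03 0.36 0.72" --pt "-0.225 -0.5 0.03 0.42 0.72"

```text
clock: 17.35
eef_pos: [0.5689, -0.1731, 0.1594]
eef_rot: [0.998, -0.059, 0.001, -0.0]
force: [-0.3, 1.2, 0.1]
width: 0.279
gripper_force: 0.5
```

Emit:
play_rows --pt "0 -0.03 0 0.02 0.72" --pt "0 -0.06 0 0.02 0.72" --pt "0 -0.08 0 0.02 0.72"

```text
clock: 17.73
eef_pos: [0.5688, -0.1799, 0.1577]
eef_rot: [0.999, -0.045, 0.0, 0.0]
force: [0.7, 1.0, 0.2]
width: 0.281
gripper_force: 0.4
```

Emit:
play_rows --pt "0 -0.02 0 0 0.72" --pt "0 -0.04 0 0 0.72" --pt "0 -0.05 0 0 0.72" --pt "0 -0.05 0 0 0.72"

```text
clock: 18.23
eef_pos: [0.5685, -0.1835, 0.1571]
eef_rot: [0.999, -0.044, -0.0, -0.001]
force: [-0.7, 5.0, 2.1]
width: 0.282
gripper_force: 2.6
```

Force 5 N means the arm is against its shut limit. I'll back off, lift clear and check.

Emit:
play_rows --pt "0 -0.01 0 0 0.72" --pt "0 -0.01 0 0 0.72" --pt "0 0.05 0 0 0.72" --pt "0 0.05 0.4 0 0.72" --pt "0 0.05 0.8 0 0.72"

```text
clock: 18.85
eef_pos: [0.5678, -0.1809, 0.2378]
eef_rot: [0.999, -0.045, -0.001, 0.001]
force: [0.9, -0.1, -0.0]
width: 0.281
gripper_force: 0.0
```

Emit:
play_rows --pt "-0.4 -0.2 0.1 0 0.72" --pt "-0.8 -0.4 0.1 0 0.72" --pt "-0.8 -0.4 0.1 0 0.72"

```text
clock: 19.23
eef_pos: [0.4849, -0.2232, 0.2477]
eef_rot: [0.999, -0.048, 0.0, 0.0]
force: [-0.4, -0.1, -0.2]
width: 0.275
gripper_force: 0.0
```

```bash
python3 -c "
from wr import *
shot('w5',[pin(0),pin(.12),(.038,-.15,.12),(.038,-.13,.138)])"
```

```text
[np.float64(0.018000000000000002), np.float64(-0.12), 0.164] [287. 153.]
[np.float64(0.018575309131690698), np.float64(-0.11042302341688645), 0.164] [266. 154.]
(0.038, -0.15, 0.12) [358. 115.]
(0.038, -0.13, 0.138) [315. 113.]
19.225 [ 0.4849 -0.2232  0.2477] [ 0.999 -0.048  0.     0.   ] [-0.4 -0.1 -0.2]
```

View pics/w5.png

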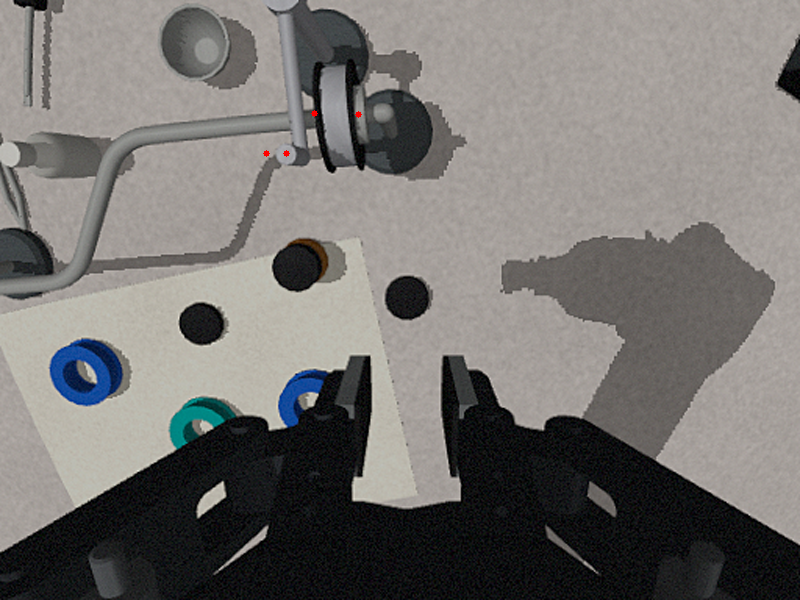

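The pin sits at (287,154), on the mark for angle 0. The reel is against the stop disc at (340,115), with the keeper shut behind it.

```bash
python3 -c "
from rig import robot
print(robot.hand_in())"
```

```text
the job is handed in; nothing more can be done
None
```

The reel is at the stop disc with the keeper arm swung fully shut behind it, and I handed the job in at about 19 s. The last picture showed no sign of disturbed bystanders; the hand-in returned no verdict.

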